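Press a drill bush into its plate and hold it while the adhesive grabs

ROBOT

A 6-joint arm with a two-finger parallel gripper is mounted at the origin on a cart in front of the work surface, level with it; the furniture and walls round the work are solid. World frame = base frame: x ahead of the robot, y to its left, z up, the work surface at z = 0. Lengths are in m, angles in degrees, forces in N, time in s.
With the tool pointing down it reaches from about 0.375 to 0.825 m from the base axis. Payload 5.5 kg.
Tool frame: the origin (TCP) lies between the finger pads; the fingertips stand 19 mm ahead of it and the grasp point (between the pads) is the TCP; z points along the fingers, y is the line along which they close (so a half turn about z gives the same grasp; the last joint's range is limited). The gripper opens to 85 mm and grips with 20 to 120 N. Pads are 22 mm wide; open, the fingers measure 114 mm over their backs; the gripper's body (76 mm by 85 mm) begins 54 mm behind the grasp point. The pads swing forward as they close: fully open they stand 13 mm farther back than shut.
Start: joints at [72.307, 17.962, -2.699, 69.339, 0, 90], TCP at [0.182, 0.572, 0.25] pointing down, gripper open.
Joint ranges: [-152.73, 152.73], [-39.44, 99.34], [-58.76, 71.6], [-118.89, 123.64], [-81.53, 83.1], [-180, 180]. Speed limits (degrees/s): [136.94, 136.94, 172.46, 180, 180, 180].

INTERFACE

Orientations are given as a 3x3 rotation matrix whose columns are the frame's x, y, z axes.
In Python, from station import manip gives the robot as it stands. The module is installed in compiled form; this text tells all that it offers.
- The arm moves only by the tool drive_tool, never from a script. Its argument "motion" is a list of rows, each a list of 5 numbers: the shift along the tool's x, y, z in cm, then the turn about the tool's z in degrees, then the opening, from 0 (shut) to 1 (fully open). In form: [[dx, dy, dz, yaw, gripper], ...]. A call has 1 to 12 rows; each row is the pose to reach, as a shift and turn from the pose commanded when the call began, along the tool's axes at that moment; what a row does not reach only later rows make up. A row lasts 1/10 s, in which the tool goes at most 50 mm and 8.59 degrees, less where a joint would pass 70% of its speed; a pose out of reach is approached as far as the arm can. A call with a gripper value outside its range is refused whole. The fingers move at their own pace and stop on an object; "force" is the grip in N (left out, the last holds). Time passes only in rows, so rows that repeat a pose let the fingers close. It gives the time, the measured TCP pose, the force, the opening and the grip force at its end, in the units of the state.
- manip.state(): the state, without advancing time (a new reading comes with each control period).
- manip.snapshot(name): name is "side" or "top"; returns the picture (480x640x3 uint8, red, green, blue); there is no depth.
- manip.camera_params(name): a dict with "fx", "fy", "cx", "cy" (pixels), "D" ([k1, k2, p1, p2, k3] as OpenCV has them; the pictures are not rectified), "R" (3x3) and "t" (3): a world point X has camera coordinates R X + t. Camera axes: x right, y down, z forward; pixel columns grow to the right and rows downward; lengths in m; the calibration is good to about 2 mm. A picture is of the moment at which its call begins. camera_params takes no time and is no camera call.
- manip.job_done(): hands the job in; it is judged then, once.
The state is a dict: "time": time; "joint_pos": joint angles; "qd": joint speeds; "effort": joint torques, N m; "eef_pos": TCP position; "ee_rot": TCP orientation; "ft_force": force on the tool from outside, world axes, zero at the start; "moment": the same for the moment, N m; "opening": opening from 0.0 (shut) to 1.0 (fully open); "grasp_force": force on a finger pad.
Only numpy, scipy, OpenCV 4.12 (cv2) and the standard library are available. Lean on these libraries where they do the work, as an engineer would, in place of code of your own. Each camera call takes 0.05 s, during which the arm holds its last target. There are 200 camera calls.

TASK

Bond the smaller of the two headed brass bushes into the aluminium drill plate on the lever press: lift it with a light grip (under 50 N, the soft brass marks easily), stand it shank down in the plate's bore with its head flat on the plate, let go, and leave the larger bush where it is. Push the sliding table with the plate by its knob all the way home under the ram. Then bring the lever down until the sprung nose bears on the bush's head and is pushed about half way in, without ever bottoming it, and finish while still holding the lever there so that the adhesive can grab.

Things in the scene. Friction and masses are not known exactly. Their poses are not given: they have to be found in the camera images.
- press: grey bench lever press bolted to the bench; origin on the bench right under the ram's axis; its x axis points from the ram back to the column, y to the left, z up. The column stands 55 to 85 mm behind the ram axis; a guide of 42 mm diameter holds the ram 105 to 141 mm above the bench. The slide bed, 90 mm wide, rails 27 mm high, runs from the ram 250 mm to the right (-y)
- table (a joint): travel (m) of the sliding table along the press's +y axis: 0 drawn out (bore 140 mm to the right of the ram axis), 0.14 home against its stop with the bore right under the ram. Starts between 0 and 0.03; 1.5 N of friction, no spring
- bore (a point): middle of the bore's mouth, in the top face of the aluminium drill plate (60 x 84 x 20 mm) on the sliding table, 46.5 mm above the bench. The bore is 21.6 mm across with a 2 mm lead-in chamfer, and goes through the 20 mm plate
- knob (a point): middle of the gripping part of the table's black vertical pull knob, 22 mm diameter, gripped from above, 54.5 mm above the bench; its top is 12 mm above this point and its gripping part reaches 8 mm below it; 88 mm from the bore on the outer (-y) side, nothing else higher than 30 mm within 35 mm of it
- lever_hinge (a point): hinge of the lever, on the press 58 mm behind the ram axis and 190 mm above the bench; the hinge axis is the press's y axis. It does not move
- lever_grip (a point): middle of the black round grip at the lever's free end, 75 mm long and 25 to 30 mm thick, on the robot's side of the press, 183 mm from the hinge; it swings down in the press's x-z plane, and can be pinched across from above (fingers closing along the press's y axis)
- nose (a joint): how far (m) the sprung nose is pushed up into the ram: 0 free, 0.010 bottomed; half way in is 0.005. Spring 2 N per mm, starting at 4 N. The nose is a dark steel pad 22 mm across and 6 mm thick on a thinner shank of which 10 mm shows below the ram when free
- nose_face (a point): middle of the flat lower face of the nose, 82.5 mm above the bench when the lever is at rest
- bush: the smaller headed brass bush, about 0.1 kg: shank 20 mm diameter, 18 mm long, end chamfered; plain round head 32 mm diameter, 14 mm high. Origin: middle of the shank's lower end; z axis up through the head. Stands on its shank on the bench on the right. A squeeze of 20 to 35 N holds it; it must stay below 50 N (contact force of both pads together below 100 N)
- bush_shoulder (a point): middle of the underside of the smaller bush's head, 18 mm above its lower end
- big_bush: the larger headed bush, brass: shank 28 mm diameter and 18 mm long, head 44 mm diameter and 14 mm high; it does not fit this plate. Its origin is the middle of its lower end. It stands near the smaller one, either nearer the robot or farther away
- ram: the ram of the press, a vertical steel bar 26 mm across at its lower end, with the nose in it; its origin is the middle of its lower face, 98.5 mm above the bench at rest
- lever: the lever, origin on its hinge. Pressed angle a (rad): 0 at rest, where it rises 0.38 rad above level from the hinge to the grip; a = 0.38 is level. A spring returns it when let go. It drives the ram down 58 mm per rad. About 5 N at the grip starts it, about 15 N holds it as wanted. Over a seated bush the nose touches at about 0.38, is half way in at 0.46 and bottoms at 0.55

How it is judged (in metres and radians):
On the way, in this order (a step that is already met when the one before it is completed fails the run):
1. the smaller bush stands in the plate's bore, its head flat on the plate, let go, the table still short of home (horizontal distance between bush_shoulder and bore below 0.003 m and z of bush_shoulder in the frame of bore between -0.003 and 0.002 m and angle between bush's own z axis and vertical below 0.08 rad and contact force between the fingers and bush below 0.3 N and value of joint table below 0.12 m), for 0.2 s.
2. the table is home under the ram with the bush in its plate, the lever still up (value of joint table above 0.137 m and horizontal distance between bush_shoulder and bore below 0.003 m and z of bush_shoulder in the frame of bore below 0.002 m and height (world z) of lever_grip above 0.215 m), for 0.2 s.
3. the lever is held so that the nose on the bush is about half way in (value of joint nose between 0.003 and 0.007 m and contact force between ram and bush above 7 N), for 1 s.
At the end, for the whole second after the job is handed in: the robot is still holding the lever down, the nose bears on the smaller bush with 7 to 26 N and is pushed in 3 to 7 mm of its 10 mm, the table is home (within 4 mm), and the bush stands in the bore within 3 mm with its head flat on the plate (within 2 mm) (all of step 3 and contact force between ram and bush below 26 N and contact force between any of the fingers, the arm and lever above 3 N and value of joint table above 0.136 m and horizontal distance between bush_shoulder and bore below 0.003 m and z of bush_shoulder in the frame of bore between -0.003 and 0.002 m and angle between bush's own z axis and vertical below 0.08 rad); the arm keeps its last pose, push and grip.
It fails at once if the bush is squeezed with over 50 N (both pads together over 100 N) (contact force between the fingers and bush above 100 N).
It fails at once if the nose is bottomed out (pushed in over 9 mm) (value of joint nose above 0.009 m).
It fails at once if the larger bush is moved by more than 3 cm (distance of big_bush from where it was at the start of the episode above 0.03 m).
It also fails if it takes over 72 s, if anything falls off the work surface, if the arm or the gripper's body presses on something with over 40 N, if the wrist force passes 120 N, or if a joint passes its speed limit or range.

## Working session

There is one attempt and no reset: what is moved stays moved. The work goes in short steps, Python scripts to look and compute and a tool call to move; the robot and the scene stay as the last step left them, time stands still between calls to the robot, and variables do not carry over. Pictures are saved under pics/ and viewed, at most 10 in all, crops included, and the job is handed in when it is done.

Besides the shell and the picture viewer there is one more tool, called after "Request:" as name([rows], argument=value, ...), one row to a line, values as JSON. drive_tool: Moves the arm, as the interface text tells. Its arguments: {"type":"object","properties":{"motion":{"type":"array","items":{"type":"array","items":{"type":"number"}}},"force":{"type":"number"}},"required":["motion"]}

```bash
mkdir -p pics
python3 - <<'E'
from station import manip
import cv2
for n in("side","top"):
    cv2.imwrite(f"pics/{n}0.png",manip.snapshot(n)[:,:,::-1]); print(n,manip.camera_params(n))
s=manip.state(); print(s)
E
```

```text
side {'fx': 581.1550996493967, 'fy': 581.1550996493967, 'cx': 317.2916706889769, 'cy': 237.10908909245512, 'D': array([-0.04950538,  0.        ,  0.        ,  0.        ,  0.        ]), 'R': array([[ 0.13934211, -0.99019963,  0.00940622],
       [-0.83759018, -0.12292311, -0.53228996],
       [ 0.52822956,  0.06629184, -0.84650985]]), 't': array([-0.06793752,  0.5490997 ,  0.96411796])}
top {'fx': 619.1693927167818, 'fy': 619.1693927167818, 'cx': 319.17522362520384, 'cy': 231.32158037511257, 'D': array([0.00699384, 0.        , 0.        , 0.        , 0.        ]), 'R': array([[ 0.02138429, -0.99976178, -0.00437041],
       [-0.98363438, -0.0202567 , -0.17903374],
       [ 0.17890256,  0.00812739, -0.98383323]]), 't': array([0.01236987, 0.56969982, 1.38282207])}
{'time': 0.1, 'joint_pos': array([ 7.23060215e+01,  1.80026643e+01, -2.74695717e+00,  6.93398408e+01,
        1.32528087e-03,  8.99997498e+01]), 'qd': array([ 0.00329819, -0.10322528,  0.13237415, -0.03087668,  0.02670724,
       -0.07676647]), 'effort': array([ 1.02525562e-03, -5.40768850e+01,  3.40540588e+01,  1.11512237e-02,
        7.54391749e-05, -7.02956882e-06]), 'eef_pos': array([0.18220751, 0.57116256, 0.24950614]), 'ee_rot': array([[-9.52694744e-01,  3.03928410e-01, -4.96600783e-04],
       [ 3.03928814e-01,  9.52693594e-01, -1.48051668e-03],
       [ 2.31373042e-05, -1.56141175e-03, -9.99998781e-01]]), 'ft_force': array([ 1.14997236, -0.29970883,  0.01212167]), 'moment': array([-0.01760973,  0.01307159, -0.00698493]), 'grasp_force': 0.0, 'opening': 1.0000306002925101}
```

View pics/side0.png

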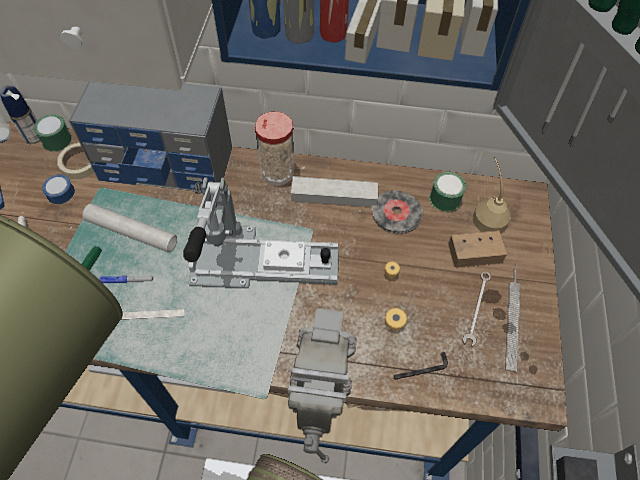

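View pics/top0.png

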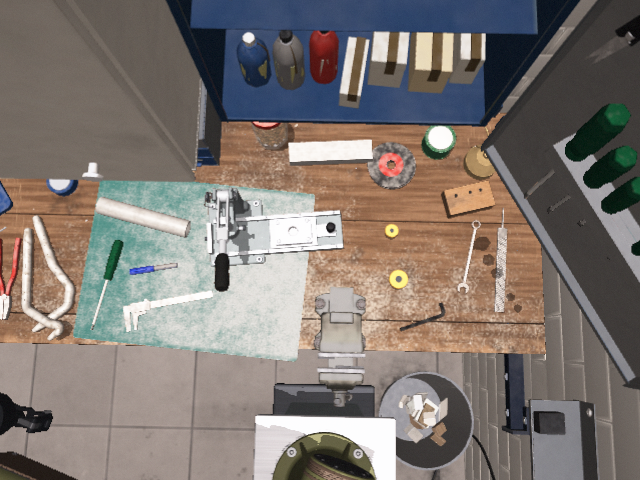

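The small bush's head is at side (392,269) and top (392,231), with the larger one nearer the robot at (396,318) and (399,279). The bore is at (284,254) and (292,231), the knob at (325,256) and (331,228), and the lever grip at (195,245) and (222,272). I'll zoom in to refine these.

```bash
cat > h.py <<'E'
import numpy as np, cv2
from station import manip
def P(n):
    c=manip.camera_params(n); K=np.array([[c['fx'],0,c['cx']],[0,c['fy'],c['cy']],[0,0,1]]); return K,c['D'],c['R'],c['t']
def ray(n,p):
    K,D,R,t=P(n); u=cv2.undistortPoints(np.array([[p]],float),K,D)[0,0]
    return -R.T@t, R.T@np.array([u[0],u[1],1])
def at(n,p,z):
    o,d=ray(n,p); return o+d*(z-o[2])/d[2]
def tri(a,b):
    A=[];B=[]
    for n,p in(("side",a),("top",b)):
        o,d=ray(n,p); d/=np.linalg.norm(d); M=np.eye(3)-np.outer(d,d); A.append(M);B.append(M@o)
    return np.linalg.lstsq(np.vstack(A),np.hstack(B),rcond=None)[0]
def px(n,X):
    K,D,R,t=P(n); return cv2.projectPoints(np.array([X],float),cv2.Rodrigues(R)[0],t,K,D)[0][0,0]
def brass(im,roi):
    x0,y0,x1,y1=roi; h=cv2.cvtColor(im[y0:y1,x0:x1],cv2.COLOR_RGB2HSV)
    m=cv2.inRange(h,(15,110,110),(35,255,255)); 
    n,l,s,c=cv2.connectedComponentsWithStats(m)
    return [(s[i],c[i]+[x0,y0]) for i in range(1,n) if s[i,4]>25]
E
python3 - <<'E'
from h import *
s=cv2.imread('pics/side0.png');t=cv2.imread('pics/top0.png')
for n,i,r in(("side",s,(370,250,420,340)),("top",t,(375,215,420,300))):
    for b in brass(i[:,:,::-1],r): print(n,b[0],b[1],at(n,b[1],.032))
a=cv2.resize(s[170:300,180:345],None,fx=4.8,fy=4.8,interpolation=cv2.INTER_CUBIC)[:600]
b=cv2.resize(t[180:300,200:350],None,fx=5,fy=5,interpolation=cv2.INTER_CUBIC)
cv2.imwrite('pics/a.png',a);cv2.imwrite('pics/b.png',b)
E
```

```text
side [ 15  12  15  13 148] [391.99324324 268.02027027] [ 0.57845855 -0.14709542  0.032     ]
side [ 15  58  22  21 302] [395.56953642 318.25165563] [ 0.46352645 -0.16267645  0.032     ]
top [ 10   8  14  15 151] [391.24503311 230.25827815] [ 0.57887008 -0.14461977  0.032     ]
top [ 14  54  19  20 254] [397.94094488 278.79133858] [ 0.4649609  -0.16015987  0.032     ]
```

View pics/a.png

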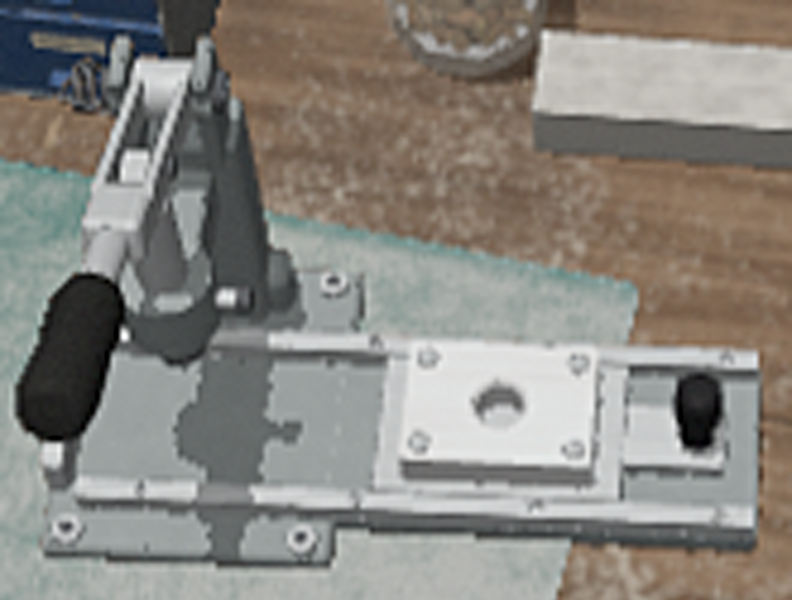

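View pics/b.png

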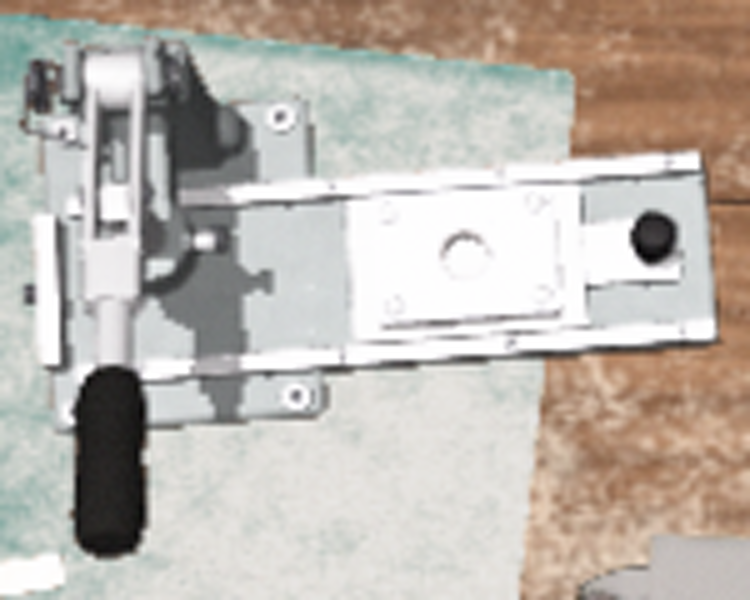

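The crops show the bore at side crop (499,404) and top crop (466,254), and the knob top at (699,388) and (654,238). The grip runs (88,290) to (50,420) in the side crop and (112,372) to (108,550) in the top crop.

```bash
cat >> h.py <<'E'
ca=lambda x,y:((x+.5)/4.8-.5+180,(y+.5)/4.8-.5+170)
cb=lambda x,y:((x+.5)/5-.5+200,(y+.5)/5-.5+180)
E
python3 - <<'E'
from h import *
np.set_printoptions(precision=4,suppress=True)
def rep(k,a,b,z): print(k,at("side",ca(*a),z),at("top",cb(*b),z),"tri",tri(ca(*a),cb(*b)))
rep("bore",(499,404),(466,254),.0465)
rep("knobtop",(699,388),(654,238),.0665)
rep("grip",(72,357),(110,462),.258)
rep("gripfar",(97,285),(112,375),.25)
rep("bolt1",(429,357),(389,215),.0465);rep("bolt2",(579,363),(537,203),.0465)
rep("bolt3",(572,449),(543,294),.0465);rep("bolt4",(419,443),(394,306),.0465)
E
```

```text
bore [0.5714 0.0845 0.0465] [0.5711 0.0857 0.0465] tri [0.5713 0.0851 0.0466]
knobtop [ 0.5805 -0.003   0.0665] [ 0.5767 -0.0013  0.0665] tri [ 0.5753 -0.0024  0.0748]
grip [0.4468 0.2095 0.258 ] [0.447  0.2116 0.258 ] tri [0.4475 0.2109 0.2563]
gripfar [0.4829 0.2107 0.25  ] [0.4825 0.2139 0.25  ] tri [0.483  0.2125 0.2491]
bolt1 [0.5909 0.1195 0.0465] [0.5889 0.1222 0.0465] tri [0.5885 0.1204 0.0499]
bolt2 [0.5975 0.0528 0.0465] [0.596  0.0533 0.0465] tri [0.5954 0.0528 0.0499]
bolt3 [0.5535 0.049  0.0465] [0.553  0.0495 0.0465] tri [0.5529 0.0492 0.0476]
bolt4 [0.5468 0.1158 0.0465] [0.5459 0.1184 0.0465] tri [0.5461 0.117  0.0472]
```

Request:
drive_tool([
  [0, 0, -5, 0, 1],
  [0, 0, -9, -5, 1],
  [-4, -3, -9, -12, 1],
  [-8, -7, -9, -18, 1],
  [-11, -10, -9, -23, 1],
  [-15, -14, -9, -23, 1],
  [-18, -17, -9, -23, 1],
  [-22, -20.5, -9, -23, 1],
  [-25, -23.5, -9, -23, 1],
  [-28, -26.5, -9, -23, 1],
  [-30, -28, -9, -23, 1],
  [-30, -28, -9, -23, 1],
], force=28)

```text
time: 1.3
eef_pos: [0.3841, 0.2113, 0.3401]
ee_rot: [[-0.996, -0.088, 0.0], [-0.088, 0.996, -0.001], [-0.0, -0.001, -1.0]]
ft_force: [-0.0, 0.1, 0.3]
opening: 1.0
grasp_force: 0.0
```

```bash
cat >> h.py <<'E'
def go(x,y,z):
    s=manip.state(); e=s['eef_pos'];R=s['ee_rot']
    print(s['time'],e.round(4),"yawY",np.degrees(np.arctan2(R[1,1],R[0,1])).round(2),"cm",((R.T@(np.array([x,y,z])-e))*100).round(2),"F",s['ft_force'].round(1),"op",round(s['opening'],3),s['grasp_force'],s['joint_pos'].round(0))
E
python3 -c "
from h import *
go(.5787,-.146,.1)"
```

```text
1.3 [0.3841 0.2113 0.3401] yawY 95.05 cm [-16.24 -37.28  24.04] F [-0.   0.1  0.3] op 1.0 0.0 [ 29.  -1. -13.  78.  -0.  24.]
```

Request:
drive_tool([
  [-2, -4.5, 0, 0, 1],
  [-4, -9, 0, 0, 1],
  [-6, -13.5, 0, 0, 1],
  [-8, -18, 0, 0, 1],
  [-10, -22.5, 0, 0, 1],
  [-12, -27, 3, 0, 1],
  [-14, -31.5, 6, 0, 1],
  [-16, -36, 9, 0, 1],
  [-16.2, -37.3, 14, 0, 1],
  [-16.2, -37.3, 19, 0, 1],
  [-16.2, -37.3, 22, 0, 1],
  [-16.2, -37.3, 22, 0, 1],
])

```text
time: 2.5
eef_pos: [0.5736, -0.1408, 0.1132]
ee_rot: [[-0.996, -0.093, -0.013], [-0.093, 0.996, 0.004], [0.012, 0.005, -1.0]]
ft_force: [-1.3, 1.2, 0.3]
opening: 0.997
grasp_force: 0.0
```

Run:
```python
from h import *
go(.5787,-.146,.037)
t=manip.snapshot("top");s=manip.snapshot("side")
a=cv2.resize(s[200:320,330:450],None,fx=4,fy=4); b=cv2.resize(t[160:280,330:450],None,fx=4,fy=4)
cv2.imwrite('pics/c.png',cv2.resize(np.hstack([a,b]),(800,400))[:,:,::-1])
```

```text
2.5 [ 0.5736 -0.1408  0.1132] yawY 95.31 cm [-0.56 -0.6   7.61] F [-1.3  1.2  0.3] op 0.997 0.0 [-14.  23. -15.  53.   0. -19.]
```

View pics/c.png

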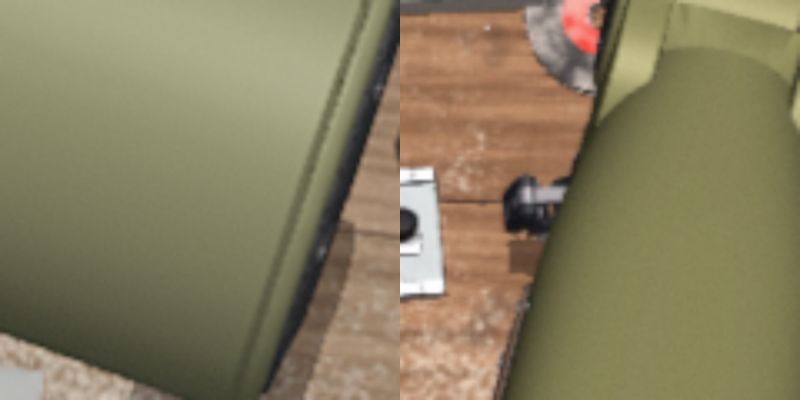

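The arm hides the bush from both cameras here. I'll settle and descend using the measured position.

Request:
drive_tool([
  [0, 0, 0, 0, 1],
  [0, 0, 0, 0, 1],
  [0, 0, 0, 0, 1],
])

```text
time: 2.9
eef_pos: [0.5804, -0.1427, 0.1228]
ee_rot: [[-0.996, -0.093, 0.004], [-0.093, 0.996, -0.001], [-0.004, -0.001, -1.0]]
ft_force: [-0.7, 0.8, 0.1]
opening: 0.998
grasp_force: 0.0
```

```bash
python3 -c "
from h import *
go(.5787,-.146,.037)"
```

```text
2.9 [ 0.5804 -0.1427  0.1228] yawY 95.34 cm [ 0.24 -0.3   8.58] F [-0.7  0.8  0.1] op 0.998 0.0 [-14.  22. -14.  54.   0. -19.]
```

Request:
drive_tool([
  [0, 0, 2, 0, 1],
  [0, 0, 3, 0, 1],
  [0, 0, 3, 0, 1],
  [0, 0, 3, 0, 1],
  [0, 0, 3, 0, 1],
  [0, 0, 3, 0, 1],
])

```text
time: 3.5
eef_pos: [0.5794, -0.1429, 0.091]
ee_rot: [[-0.996, -0.092, 0.001], [-0.092, 0.996, -0.0], [-0.001, -0.0, -1.0]]
ft_force: [-0.4, -0.7, -0.6]
opening: 1.004
grasp_force: 0.0
```

```bash
python3 -c "
from h import *
go(.5787,-.146,.037)"
```

```text
3.5 [ 0.5794 -0.1429  0.091 ] yawY 95.3 cm [ 0.1 -0.3  5.4] F [-0.4 -0.7 -0.6] op 1.004 0.0 [-14.  24. -16.  50.   0. -19.]
```

Request:
drive_tool([
  [0.1, -0.3, 2, 0, 1],
  [0.1, -0.3, 4, 0, 1],
  [0.1, -0.3, 5, 0, 0.9],
  [0.1, -0.3, 5.4, 0, 0.8],
  [0.1, -0.3, 5.4, 0, 0.6],
  [0.1, -0.3, 5.4, 0, 0.5],
  [0.1, -0.3, 5.4, 0, 0.45],
  [0.1, -0.3, 5.4, 0, 0.45],
], force=28)

```text
time: 4.3
eef_pos: [0.5787, -0.1459, 0.037]
ee_rot: [[-0.996, -0.093, 0.001], [-0.093, 0.996, -0.0], [-0.001, -0.0, -1.0]]
ft_force: [-0.1, 0.1, 0.8]
opening: 0.45
grasp_force: 0.0
```

```bash
python3 -c "
from h import *
go(.5787,-.146,.037)"
```

```text
4.3 [ 0.5787 -0.1459  0.037 ] yawY 95.31 cm [ 0.   -0.01  0.  ] F [-0.1  0.1  0.8] op 0.45 0.0 [-14.  27. -19.  44.  -0. -19.]
```

Request:
drive_tool([
  [0, 0, 0, 0, 0.41],
  [0, 0, 0, 0, 0.39],
  [0, 0, 0, 0, 0.37],
  [0, 0, 0, 0, 0.35],
  [0, 0, 0, 0, 0.3],
  [0, 0, 0, 0, 0.3],
  [0, 0, 0, 0, 0.3],
  [0, 0, 0, 0, 0.3],
], force=28)

```text
time: 5.1
eef_pos: [0.5786, -0.1464, 0.0369]
ee_rot: [[-0.996, -0.092, 0.001], [-0.092, 0.996, -0.001], [-0.001, -0.001, -1.0]]
ft_force: [-0.3, -2.7, 5.4]
opening: 0.358
grasp_force: 27.5
```

Request:
drive_tool([
  [0, 0, -1, 0, 0.3],
  [0, 0, -3, 0, 0.3],
  [0, 0, -6, 0, 0.3],
  [0, 0, -9, 0, 0.3],
  [0, 0, -9, 0, 0.3],
  [0, 0, -9, 0, 0.3],
])

```text
time: 5.7
eef_pos: [0.5783, -0.1455, 0.1268]
ee_rot: [[-0.996, -0.093, 0.001], [-0.093, 0.996, 0.0], [-0.001, 0.0, -1.0]]
ft_force: [-0.1, 0.7, -2.4]
opening: 0.361
grasp_force: 28.0
```

```bash
python3 -c "
from h import *
go(.5713,.0851,.10)"
```

```text
5.7 [ 0.5783 -0.1455  0.1268] yawY 95.32 cm [-1.44 23.02  2.69] F [-0.1  0.7 -2.4] op 0.361 28.00936460494995 [-14.  22. -14.  54.   0. -19.]
```

Request:
drive_tool([
  [-0.1, 2, 0, 0, 0.3],
  [-0.3, 5, 0, 0, 0.3],
  [-0.5, 8, 0, 0, 0.3],
  [-0.7, 11, 0, 0, 0.3],
  [-0.9, 14, 0, 0, 0.3],
  [-1.1, 17, 0, 0, 0.3],
  [-1.3, 20, 0, 0, 0.3],
  [-1.4, 22, 0.5, 0, 0.3],
  [-1.4, 23, 1, 0, 0.3],
  [-1.4, 23, 1.5, 0, 0.3],
  [-1.4, 23, 1.5, 0, 0.3],
  [-1.4, 23, 1.5, 0, 0.3],
])

```text
time: 6.9
eef_pos: [0.5704, 0.0834, 0.1107]
ee_rot: [[-0.996, -0.091, -0.001], [-0.091, 0.996, -0.001], [0.001, -0.0, -1.0]]
ft_force: [-0.4, 0.2, -0.6]
opening: 0.36
grasp_force: 28.1
```

Run:
```python
from h import *
go(.5713,.0851,.0835)
t=manip.snapshot("top");s=manip.snapshot("side")
a=cv2.resize(s[180:300,220:340],(400,400),interpolation=2); b=cv2.resize(t[170:290,230:350],(400,400),interpolation=2)
cv2.imwrite('pics/d.png',np.hstack([a,b])[:,:,::-1])
```

```text
6.9 [0.5704 0.0834 0.1107] yawY 95.24 cm [-0.11  0.16  2.72] F [-0.4  0.2 -0.6] op 0.36 28.075410425662994 [  8.  21. -18.  51.  -0.   3.]
```

View pics/d.png

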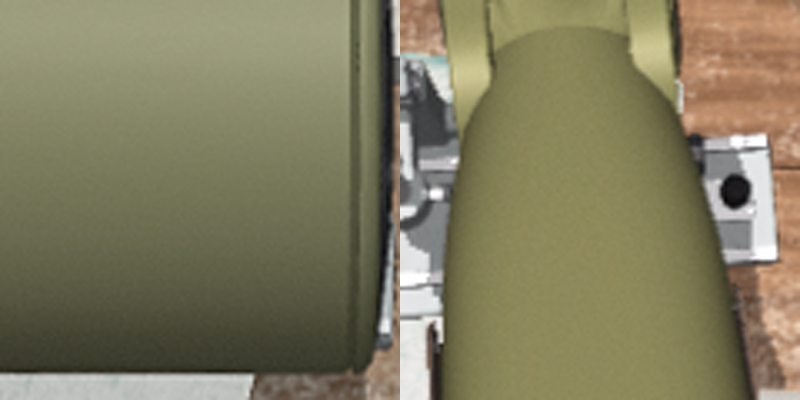

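The arm occludes the bore too, so I'll insert slowly by force.

Request:
drive_tool([
  [-0.1, 0.15, 0.5, 0, 0.3],
  [-0.1, 0.15, 1.5, 0, 0.3],
  [-0.1, 0.15, 2, 0, 0.3],
  [-0.1, 0.15, 2, 0, 0.3],
  [-0.1, 0.15, 2, 0, 0.3],
  [-0.1, 0.15, 2, 0, 0.3],
])

```text
time: 7.6
eef_pos: [0.5718, 0.0861, 0.0915]
ee_rot: [[-0.996, -0.093, 0.0], [-0.093, 0.996, 0.0], [-0.0, 0.0, -1.0]]
ft_force: [-0.5, -0.0, -1.3]
opening: 0.359
grasp_force: 28.1
```

```bash
python3 -c "
from h import *
go(.5713,.0851,.0835)"
```

```text
7.6 [0.5718 0.0861 0.0915] yawY 95.31 cm [ 0.06 -0.1   0.8 ] F [-0.5 -0.  -1.3] op 0.359 28.075149357318878 [  9.  22. -19.  49.  -0.   3.]
```

Request:
drive_tool([
  [0.05, -0.1, 0.3, 0, 0.3],
  [0.05, -0.1, 0.6, 0, 0.3],
  [0.05, -0.1, 0.8, 0, 0.3],
  [0.05, -0.1, 1.0, 0, 0.3],
  [0.05, -0.1, 1.1, 0, 0.3],
  [0.05, -0.1, 1.2, 0, 0.3],
  [0.05, -0.1, 1.2, 0, 0.3],
])

```text
time: 8.3
eef_pos: [0.5712, 0.085, 0.0792]
ee_rot: [[-0.996, -0.093, -0.0], [-0.093, 0.996, -0.0], [0.0, -0.0, -1.0]]
ft_force: [0.2, -0.1, -1.5]
opening: 0.36
grasp_force: 28.1
```

```bash
python3 -c "
from h import *
go(.5713,.0851,.0655)"
```

```text
8.3 [0.5712 0.085  0.0792] yawY 95.31 cm [-0.01  0.01  1.37] F [ 0.2 -0.1 -1.5] op 0.36 28.074932098388672 [  8.  23. -20.  48.  -0.   3.]
```

It's 4 mm into the bore with no contact force, so I'll continue.

Request:
drive_tool([
  [0, 0, 0.3, 0, 0.3],
  [0, 0, 0.6, 0, 0.3],
  [0, 0, 0.9, 0, 0.3],
  [0, 0, 1.1, 0, 0.3],
  [0, 0, 1.2, 0, 0.3],
  [0, 0, 1.25, 0, 0.3],
  [0, 0, 1.25, 0, 0.3],
])

```text
time: 9.0
eef_pos: [0.5713, 0.085, 0.0668]
ee_rot: [[-0.996, -0.093, -0.0], [-0.093, 0.996, -0.0], [0.0, -0.0, -1.0]]
ft_force: [0.2, -0.3, -1.3]
opening: 0.362
grasp_force: 28.1
```

Request:
drive_tool([
  [0, 0, 0.08, 0, 0.3],
  [0, 0, 0.12, 0, 0.3],
  [0, 0, 0.16, 0, 0.3],
  [0, 0, 0.16, 0, 0.3],
])

```text
time: 9.4
eef_pos: [0.5713, 0.085, 0.0655]
ee_rot: [[-0.996, -0.092, 0.0], [-0.092, 0.996, 0.0], [-0.0, 0.0, -1.0]]
ft_force: [-1.1, -0.3, 1.3]
opening: 0.359
grasp_force: 28.4
```

Contact: the force rose by about 2.6 N. I'll release and rise.

Request:
drive_tool([
  [0, 0, 0.1, 0, 0.42],
  [0, 0, 0.1, 0, 0.5],
  [0, 0, 0.1, 0, 0.55],
  [0, 0, 0.1, 0, 0.55],
  [0, 0, -1, 0, 0.55],
  [0, 0, -3, 0, 0.55],
  [0, 0, -6, 0, 0.55],
  [0, -2, -6, 0, 0.55],
  [0, -5, -6, 0, 0.55],
  [0, -8, -6, 0, 0.55],
  [0, -8.8, -6, 0, 0.55],
  [0, -8.8, -6, 0, 0.55],
])

```text
time: 10.6
eef_pos: [0.5796, -0.0035, 0.1258]
ee_rot: [[-0.996, -0.09, 0.001], [-0.09, 0.996, 0.0], [-0.001, 0.0, -1.0]]
ft_force: [0.4, 0.4, -0.0]
opening: 0.55
grasp_force: 0.0
```

Run:
```python
from h import *
go(.5795,-.0025,.0555)
t=manip.snapshot("top");s=manip.snapshot("side")
a=cv2.resize(s[180:300,220:340],(400,400),interpolation=2); b=cv2.resize(t[170:290,230:350],(400,400),interpolation=2)
cv2.imwrite('pics/e.png',np.hstack([a,b])[:,:,::-1])
```

```text
10.6 [ 0.5796 -0.0035  0.1258] yawY 95.19 cm [0.01 0.1  7.03] F [ 0.4  0.4 -0. ] op 0.55 0.0 [ -0.  20. -16.  53.   0.  -6.]
```

View pics/e.png

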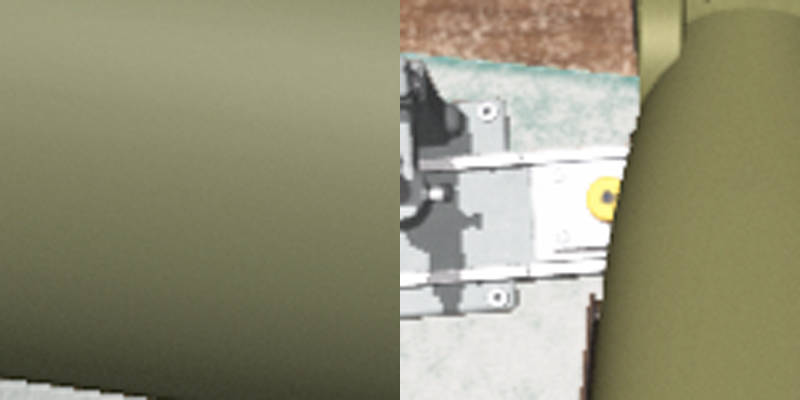

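The top view shows the bush standing in the plate, with its hole at crop (607,198), which is top pixel (291.8,229.0). Checking its height.

```bash
python3 -c "
from h import *
print(px('top',(.5713,.0855,.0605)),px('top',(.5713,.0855,.0785)),at('top',(291.8,229.05),.0605))
go(.5795,-.0025,.0555)"
```

```text
[292.62412236 229.23161616] [292.25569906 227.78867025] [0.57168625 0.08741067 0.0605    ]
10.7 [ 0.5794 -0.002   0.1255] yawY 95.31 cm [-0.01 -0.06  7.  ] F [-0.1  0.1  0.6] op 0.547 0.0 [ -0.  20. -16.  53.   0.  -6.]
```

Request:
drive_tool([
  [0, 0.1, 2, 0, 0.45],
  [0, 0.1, 4, 0, 0.45],
  [0, 0.1, 5, 0, 0.45],
  [0, 0.1, 6, 0, 0.45],
  [0, 0.1, 7, 0, 0.45],
  [0, 0.1, 7, 0, 0.45],
  [0, 0.1, 7, 0, 0.45],
])

```text
time: 11.4
eef_pos: [0.5794, -0.0015, 0.0553]
ee_rot: [[-0.996, -0.093, -0.0], [-0.093, 0.996, 0.0], [0.0, 0.0, -1.0]]
ft_force: [-0.6, 0.4, 0.4]
opening: 0.449
grasp_force: 0.0
```

Request:
drive_tool([
  [0, 0, 0, 0, 0.3],
  [0, 0, 0, 0, 0.2],
  [0, 0, 0, 0, 0.2],
  [0, 0, 0, 0, 0.2],
  [0, 0, 0, 0, 0.2],
], force=40)

```text
time: 11.9
eef_pos: [0.58, -0.0018, 0.0561]
ee_rot: [[-0.996, -0.092, 0.001], [-0.092, 0.996, -0.0], [-0.001, -0.001, -1.0]]
ft_force: [-1.1, -1.3, 5.8]
opening: 0.237
grasp_force: 39.4
```

```bash
python3 -c "
from h import *
go(.5795,-.0025,.0555)"
```

```text
11.9 [ 0.58   -0.0018  0.0561] yawY 95.3 cm [ 0.05 -0.06  0.06] F [-1.1 -1.3  5.8] op 0.237 39.40277924761176 [ -0.  24. -21.  45.  -0.  -5.]
```

Request:
drive_tool([
  [0, 1, 0, 0, 0.2],
  [0, 2, 0, 0, 0.2],
  [0, 3.5, 0, 0, 0.2],
  [0, 5, 0, 0, 0.2],
  [0, 6.5, 0, 0, 0.2],
  [0, 8, 0, 0, 0.2],
  [0, 9, 0, 0, 0.2],
  [0, 10, 0, 0, 0.2],
  [0, 11, 0, 0, 0.2],
  [0, 11.5, 0, 0, 0.2],
  [0, 12, 0, 0, 0.2],
  [0, 12, 0, 0, 0.2],
])

```text
time: 13.1
eef_pos: [0.5685, 0.1188, 0.056]
ee_rot: [[-0.996, -0.093, 0.001], [-0.093, 0.996, 0.001], [-0.001, 0.001, -1.0]]
ft_force: [-1.8, 1.4, 6.2]
opening: 0.238
grasp_force: 39.6
```

Request:
drive_tool([
  [0, 0.4, 0, 0, 0.2],
  [0, 0.8, 0, 0, 0.2],
  [0, 1.1, 0, 0, 0.2],
  [0, 1.4, 0, 0, 0.2],
  [0, 1.4, 0, 0, 0.2],
])

```text
time: 13.6
eef_pos: [0.5673, 0.1323, 0.0561]
ee_rot: [[-0.996, -0.093, 0.001], [-0.093, 0.996, 0.001], [-0.001, 0.0, -1.0]]
ft_force: [-1.7, -0.5, 6.1]
opening: 0.24
grasp_force: 39.6
```

Small steps now until the stop pushes back.

Request:
drive_tool([
  [0, 0.1, 0, 0, 0.2],
  [0, 0.2, 0, 0, 0.2],
  [0, 0.3, 0, 0, 0.2],
  [0, 0.3, 0, 0, 0.2],
])

```text
time: 14.0
eef_pos: [0.5672, 0.1325, 0.056]
ee_rot: [[-0.996, -0.091, 0.002], [-0.091, 0.996, -0.005], [-0.001, -0.005, -1.0]]
ft_force: [-0.5, -9.3, 7.6]
opening: 0.239
grasp_force: 39.8
```

Request:
drive_tool([
  [0, 0.1, 0, 0, 0.2],
  [0, 0.2, 0, 0, 0.2],
  [0, 0.3, 0, 0, 0.2],
  [0, 0.3, 0, 0, 0.2],
])

```text
time: 14.4
eef_pos: [0.5672, 0.1327, 0.056]
ee_rot: [[-0.996, -0.09, 0.002], [-0.09, 0.996, -0.011], [-0.001, -0.011, -1.0]]
ft_force: [0.1, -17.6, 9.1]
opening: 0.24
grasp_force: 40.4
```

The table is home: the stop pushes back at 17 N. I'll ease off, open and rise.

Request:
drive_tool([
  [0, -0.25, 0, 0, 0.24],
  [0, -0.3, 0, 0, 0.3],
  [0, -0.3, 0, 0, 0.45],
  [0, -0.3, 0, 0, 0.45],
  [0, -0.3, 0, 0, 0.45],
  [0, -0.3, -1, 0, 0.45],
  [0, -0.3, -4, 0, 0.5],
  [0, -0.3, -8, 0, 0.5],
  [0, -0.3, -12, 0, 0.5],
  [0, -0.3, -16, 0, 0.5],
  [0, -0.3, -20, 0, 0.5],
  [0, -0.3, -24, 0, 0.5],
])

```text
time: 15.6
eef_pos: [0.5662, 0.1354, 0.2967]
ee_rot: [[-0.996, -0.093, -0.0], [-0.093, 0.996, 0.001], [0.0, 0.001, -1.0]]
ft_force: [-0.2, 0.0, 0.3]
opening: 0.501
grasp_force: 0.0
```

Run:
```python
from h import *
go(.4475,.2105,.34)
t=manip.snapshot("top");s=manip.snapshot("side")
a=cv2.resize(s[170:290,180:300],(400,400),interpolation=2); b=cv2.resize(t[170:290,200:320],(400,400),interpolation=2)
cv2.imwrite('pics/f.png',np.hstack([a,b])[:,:,::-1])
```

```text
15.6 [0.5662 0.1354 0.2967] yawY 95.33 cm [11.13  8.59 -4.32] F [-0.2  0.   0.3] op 0.501 0.0 [13. 15. -0. 74.  0.  8.]
```

View pics/f.png

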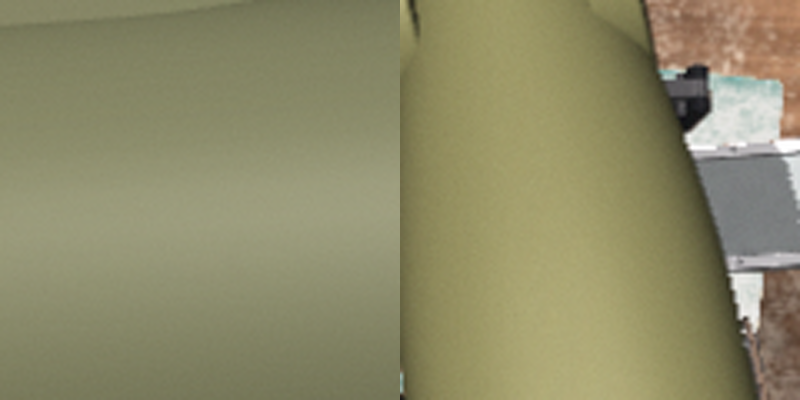

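Request:
drive_tool([
  [0, 0, -4, 0, 0.5],
  [2, 1.5, -4.5, 0, 0.5],
  [5, 4, -4.5, 0, 0.55],
  [8, 6, -4.5, 0, 0.55],
  [10, 8, -4.5, 0, 0.55],
  [11.1, 8.6, -4.5, 0, 0.55],
  [11.1, 8.6, -4.5, 0, 0.55],
  [11.1, 8.6, -4.5, 0, 0.55],
  [11.1, 8.6, -4.5, 0, 0.55],
])

```text
time: 16.6
eef_pos: [0.449, 0.2098, 0.3399]
ee_rot: [[-0.996, -0.092, -0.0], [-0.092, 0.996, -0.0], [0.0, -0.0, -1.0]]
ft_force: [0.2, -0.1, 0.2]
opening: 0.548
grasp_force: 0.0
```

Run:
```python
from h import *
go(.4475,.2105,.258)
t=manip.snapshot("top");s=manip.snapshot("side")
a=cv2.resize(s[180:300,160:280],(400,400),interpolation=2); b=cv2.resize(t[170:290,200:320],(400,400),interpolation=2)
cv2.imwrite('pics/g.png',np.hstack([a,b])[:,:,::-1])
```

```text
16.6 [0.449  0.2098 0.3399] yawY 95.25 cm [0.14 0.09 8.19] F [ 0.2 -0.1  0.2] op 0.548 0.0 [25.  5. -7. 78. -0. 20.]
```

View pics/g.png

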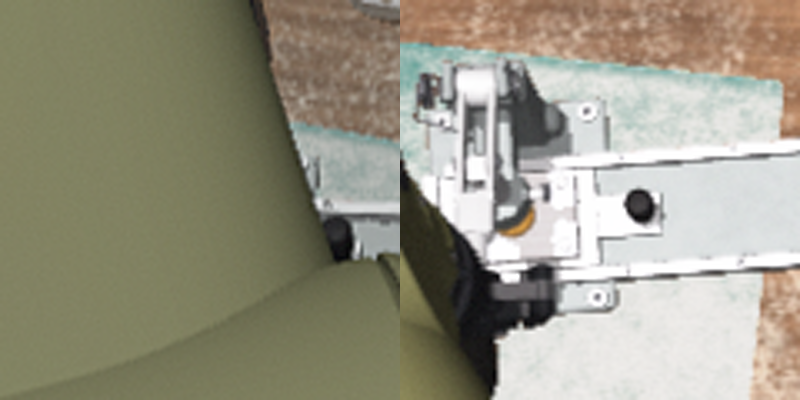

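The top view shows the plate under the ram with the bush head (brass) at crop (517,218) and the knob at (640,205). Descending onto the grip.

Request:
drive_tool([
  [0.1, 0.1, 2, 0, 0.55],
  [0.1, 0.1, 4, 0, 0.55],
  [0.1, 0.1, 6, 0, 0.55],
  [0.1, 0.1, 7.5, 0, 0.55],
  [0.1, 0.1, 8.1, 0, 0.55],
  [0.1, 0.1, 8.1, 0, 0.55],
  [0.1, 0.1, 8.1, 0, 0.4],
  [0.1, 0.1, 8.1, 0, 0.3],
  [0.1, 0.1, 8.1, 0, 0.25],
  [0.1, 0.1, 8.1, 0, 0.25],
  [0.1, 0.1, 8.1, 0, 0.25],
], force=45)

```text
time: 17.8
eef_pos: [0.4478, 0.2096, 0.2603]
ee_rot: [[-0.996, -0.092, 0.002], [-0.092, 0.996, -0.003], [-0.002, -0.003, -1.0]]
ft_force: [0.8, -6.2, 2.4]
opening: 0.312
grasp_force: 44.0
```

Run:
```python
from h import *
go(.4475,.2105,.258)
print(at('top',(271.7,231.1),.0665))
```

```text
17.8 [0.4478 0.2096 0.2603] yawY 95.26 cm [0.02 0.09 0.23] F [ 0.8 -6.2  2.4] op 0.312 43.98248607995356 [ 25.   6. -16.  68.  -0.  20.]
[0.56485148 0.13302893 0.0665    ]
```

Request:
drive_tool([
  [0.2, 0, 0.5, 0, 0.25],
  [0.37, 0, 1, 0, 0.25],
  [0.53, 0, 1.5, 0, 0.25],
  [0.67, 0, 2, 0, 0.25],
  [0.8, 0, 2.5, 0, 0.25],
  [0.91, 0, 3, 0, 0.25],
  [1.0, 0, 3.5, 0, 0.25],
  [1.09, 0, 4, 0, 0.25],
  [1.16, 0, 4.5, 0, 0.25],
  [1.22, 0, 5, 0, 0.25],
  [1.26, 0, 5.5, 0, 0.25],
  [1.26, 0, 5.5, 0, 0.25],
])

```text
time: 19.0
eef_pos: [0.4353, 0.2085, 0.2057]
ee_rot: [[-0.996, -0.092, 0.003], [-0.092, 0.996, -0.003], [-0.002, -0.003, -1.0]]
ft_force: [-2.5, -7.1, 9.9]
opening: 0.31
grasp_force: 43.6
```

Request:
drive_tool([
  [0.03, 0, 0.5, 0, 0.25],
  [0.04, 0, 1.0, 0, 0.25],
  [0.04, 0, 1.3, 0, 0.25],
  [0.04, 0, 1.3, 0, 0.25],
  [0.04, 0, 1.3, 0, 0.25],
])

```text
time: 19.5
eef_pos: [0.4348, 0.2084, 0.1931]
ee_rot: [[-0.996, -0.092, 0.002], [-0.092, 0.996, -0.003], [-0.002, -0.003, -1.0]]
ft_force: [-4.1, -7.7, 10.7]
opening: 0.306
grasp_force: 43.6
```

Request:
drive_tool([
  [0, 0, 0.3, 0, 0.25],
  [0, 0, 0.5, 0, 0.25],
  [0, 0, 0.5, 0, 0.25],
  [0, 0, 0.5, 0, 0.25],
])

```text
time: 19.9
eef_pos: [0.4348, 0.2084, 0.1883]
ee_rot: [[-0.996, -0.092, 0.003], [-0.092, 0.996, -0.003], [-0.002, -0.003, -1.0]]
ft_force: [-5.2, -8.2, 12.6]
opening: 0.309
grasp_force: 43.8
```

Request:
drive_tool([
  [0, 0, 0.2, 0, 0.25],
  [0, 0, 0.4, 0, 0.25],
  [0, 0, 0.4, 0, 0.25],
  [0, 0, 0.4, 0, 0.25],
])

```text
time: 20.3
eef_pos: [0.435, 0.2084, 0.1844]
ee_rot: [[-0.996, -0.092, 0.003], [-0.092, 0.996, -0.003], [-0.003, -0.003, -1.0]]
ft_force: [-4.6, -8.7, 13.5]
opening: 0.312
grasp_force: 43.9
```

The force step shows nose contact near TCP z 0.191. Half way in is about 15.5 mm lower, so I'll go to z ≈ 0.1755.

Request:
drive_tool([
  [0, 0, 0.2, 0, 0.25],
  [-0.02, 0, 0.4, 0, 0.25],
  [-0.02, 0, 0.6, 0, 0.25],
  [-0.03, 0, 0.8, 0, 0.25],
  [-0.03, 0, 0.9, 0, 0.25],
  [-0.03, 0, 0.9, 0, 0.25],
  [-0.03, 0, 0.9, 0, 0.25],
  [-0.03, 0, 0.9, 0, 0.25],
])

```text
time: 21.1
eef_pos: [0.4355, 0.2085, 0.1758]
ee_rot: [[-0.996, -0.092, 0.003], [-0.092, 0.996, -0.003], [-0.003, -0.003, -1.0]]
ft_force: [-5.2, -9.2, 16.1]
opening: 0.307
grasp_force: 44.2
```

Run:
```python
from h import *
go(.4352,.2084,.1755)
t=manip.snapshot("top")
cv2.imwrite('pics/i.png',cv2.resize(t[170:290,200:320],(560,560),interpolation=2)[:,:,::-1])
```

```text
21.1 [0.4355 0.2085 0.1758] yawY 95.26 cm [ 0.03 -0.01  0.03] F [-5.2 -9.2 16.1] op 0.307 44.22862563456874 [ 26.   8. -25.  56.  -0.  20.]
```

View pics/i.png

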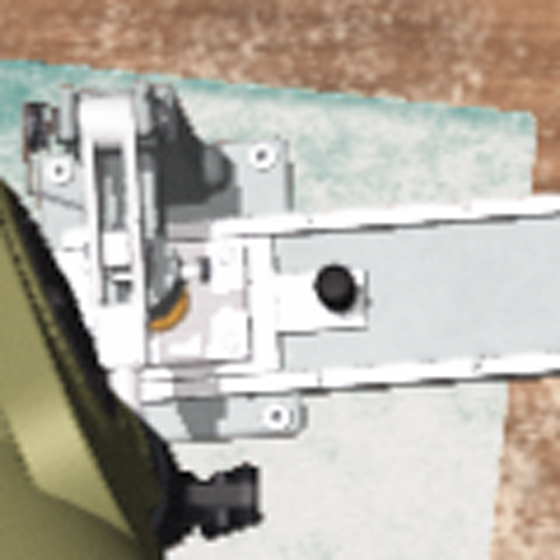

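The lever is down and the ram is on the bush head (brass arc at crop (172,310)). The knob at (335,288) hasn't moved, and about 15 N matches half way in. I'll hold for over 1 s and hand in.

Request:
drive_tool([
  [0, 0, 0, 0, 0.25],
  [0, 0, 0, 0, 0.25],
  [0, 0, 0, 0, 0.25],
  [0, 0, 0, 0, 0.25],
  [0, 0, 0, 0, 0.25],
  [0, 0, 0, 0, 0.25],
  [0, 0, 0, 0, 0.25],
  [0, 0, 0, 0, 0.25],
  [0, 0, 0, 0, 0.25],
  [0, 0, 0, 0, 0.25],
  [0, 0, 0, 0, 0.25],
  [0, 0, 0, 0, 0.25],
])

```text
time: 22.35
eef_pos: [0.4355, 0.2085, 0.1758]
ee_rot: [[-0.996, -0.092, 0.003], [-0.092, 0.996, -0.003], [-0.003, -0.003, -1.0]]
ft_force: [-4.2, -9.1, 14.8]
opening: 0.311
grasp_force: 44.2
```

```bash
python3 -c "
from h import *
go(.4352,.2084,.1755); print(manip.job_done())"
```

```text
22.35 [0.4355 0.2085 0.1758] yawY 95.27 cm [ 0.03 -0.01  0.03] F [-4.2 -9.1 14.8] op 0.311 44.22463334631175 [ 26.   8. -25.  56.  -0.  20.]
the job is handed in; nothing more can be done
None
```

I handed the job in at 22.4 s, but no verdict came back: the bush is in the bore, the table is home, and the arm is holding the lever with the nose an estimated 5 mm in (inferred from grip height and force).

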